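Shift the polishing drive into third gear

ROBOT

A 6-joint arm with a two-finger parallel gripper is mounted at the origin on a cart in front of the work surface, level with it; the furniture and walls round the work are solid. World frame = base frame: x ahead of the robot, y to its left, z up, the work surface at z = 0. Lengths are in m, angles in rad, forces in N, time in s.
With the tool pointing down it reaches from about 0.375 to 0.975 m from the base axis. Payload 3.8 kg.
Tool frame: the origin (TCP) lies at the very end of the fingers, on their centre line; the grasp point (between the pads) lies 19 mm behind it; z points along the fingers, y is the line along which they close (so a half turn about z gives the same grasp; the last joint's range is limited). The gripper opens to 85 mm and grips with 20 to 120 N. Pads are 22 mm wide; open, the fingers measure 114 mm over their backs; the gripper's body (76 mm by 85 mm) begins 54 mm behind the grasp point. The pads swing forward as they close: fully open they stand 13 mm farther back than shut.
Start: joints at [-1.25, 0.264, 1.604, -0, 1.274, -0.037], TCP at [0.236, -0.632, 0.231] pointing down, gripper open.
Joint ranges: [-2.63, 2.63], [-0.94, 2.18], [0.31, 2.57], [-1.31, 4.45], [0, 2.66], [-2.55, 2.55]. Speed limits (rad/s): [2.57, 2.57, 3.14, 3.14, 3.14, 3.14].

INTERFACE

Orientations are given as a rotation vector (axis times angle).
In Python, from workcell import read_state, read_camera, calibration, finish_job gives the robot as it stands.
- The arm moves only by the tool step_arm, never from a script. Its argument "commands" is a list of rows, each an object of numbers: "fingers": the gripper's target within -1 to 1 (shut at 1, half-way at 0, fully open at -1); "dx", "dy", "dz": the shift along the tool's x, y, z in m; "roll": the turn about the tool's z in degrees. In form: [{"fingers": .., "dx": .., "dy": .., "dz": .., "roll": ..}, ...]. A call has 1 to 8 rows; each row is the pose to reach, as a shift and turn from the pose commanded when the call began, along the tool's axes at that moment; what a row does not reach only later rows make up. A row lasts 1/8 s, in which the tool goes at most 62.5 mm and 10.7 degrees, less where a joint would pass 70% of its speed; a pose out of reach is approached as far as the arm can. A call with a gripper value outside its range is refused whole. The fingers move at their own pace and stop on an object; "squeeze" is the grip in N (left out, the last holds). Time passes only in rows, so rows that repeat a pose let the fingers close. It gives the time, the measured TCP pose, the force, the opening and the grip force at its end, in the units of the state.
- read_state(): the state, without advancing time (a new reading comes with each control period).
- read_camera(name): name is "side" or "top"; returns (picture, depth): 384x512x3 uint8, blue, green, red; 384x512 float32, m along the optical axis (not along the pixel's ray), 0 where there is no reading.
- calibration(name): a dict with "intrinsics" (3x3 intrinsics, pixels), "world_to_cam" (4x4, takes a point from world to camera coordinates). Camera axes: x right, y up, looking along -z (the intrinsics and any distortion apply to the point x, -y, -z); pixel columns grow to the right and rows downward; lengths in m; the calibration is good to about 2 mm. A picture is of the moment at which its call begins. calibration takes no time and is no camera call.
- finish_job(): hands the job in; it is judged then, once.
The state is a dict: "time": time; "q": joint angles; "joint_vel": joint speeds; "joint_torque": joint torques, N m; "tool_pos": TCP position; "tcp_rot": TCP orientation; "wrist_force": force on the tool from outside, world axes, zero at the start; "torque": the same for the moment, N m; "width": opening from 0.0 (shut) to 1.0 (fully open); "grip_force": force on a finger pad.
Only numpy, scipy, OpenCV 4.12 (cv2) and the standard library are available. Lean on these libraries where they do the work, as an engineer would, in place of code of your own. Each camera call takes 0.05 s, during which the arm holds its last target. There are 200 camera calls.

TASK

Shift the polishing drive on the bench from second into third: with the fingertips push its gear lever out of the left back slot to the cross channel, across to the right, then forward until it is fully home in the right-hand slot away from you (the third), without going into the first or the fourth slot. Only push the lever: do not grip the knob or force it, and leave the things lying round the drive where they are. Finish with the hand clear of the lever.

Things in the scene. Friction and masses are not known exactly. Their poses are not given: they have to be found in the camera images.
- gearbox: The fixed polishing drive: gearbox 150 (x) x 130 (y) x 70 mm high on a foot plate 176 x 156 mm; motor behind it up to x = 177 mm and 74 mm high; spindle with a 66 mm buff on its left, up to y = 125 mm. Origin: on the bench under the gearbox's centre. x points forward, away from the robot (turned up to 0.3 rad), y left, z up.
- gate_centre (a point): Centre of the H gate on the upper face of the steel gate plate (108 x 92 mm), 84 mm above the bench. A left and a right slot run along x at y = +17 and -17 mm, joined by a cross channel along y at x = 0; all 15 mm wide; the tongues between end in rounded corners. First slot: left forward; second: left back; third: right forward; fourth: right back.
- slot_three (a point): Point on the gate plate's upper face near the end of the third slot, 24 mm forward and 17 mm right of the gate centre: roughly where the stick stands when fully home.
- knob (a point): Centre of the lever's black round knob, 33 mm thick, 48 mm long along the stick (24 mm either way). Its contact sides are flat, 16 mm from the centre, facing the gearbox's x and y. The stick below is a 10 mm steel rod. The lever tilts about a pivot at the gearbox's origin, 162 mm from this point. Moving it takes about 2 N; no spring, it stays where it is left.
- lever_across (a joint): Sideways tilt a of the lever, rad, about the gearbox's x axis: positive leans right (-y). Left slots about -0.21, right slots about +0.21, upright 0. It starts on the left.
- lever_forward (a joint): Fore and aft tilt f, rad: positive leans forward. 0 is the cross channel (free sideways from about -0.03 to 0.03), +0.3 fully home forward, -0.3 fully back. Starts at -0.28 to -0.18, in the second slot. The knob centre lies at x = 162 sin f, y = -162 cos f sin a, z = 162 cos f cos a (mm, gearbox frame).
- knob_near: The near side of the lever's knob; its frame is the lever's own (origin at the lever's pivot, not at the knob). It serves to tell a push on one side from a pinch on two opposite sides.
- knob_far: The far side of the lever's knob; its frame is the lever's own (origin at the lever's pivot, not at the knob). It serves to tell a push on one side from a pinch on two opposite sides.
- knob_left: The left side of the lever's knob; its frame is the lever's own (origin at the lever's pivot, not at the knob). It serves to tell a push on one side from a pinch on two opposite sides.
- knob_right: The right side of the lever's knob; its frame is the lever's own (origin at the lever's pivot, not at the knob). It serves to tell a push on one side from a pinch on two opposite sides.
- dapping_block: Bystander: steel cube of 45 mm with round dies, loose. Origin: centre of its underside.
- bead_jar_3: Bystander: glass jar of beads with a lid, 40 mm across, 64 mm high, loose. Origin: centre of its underside.
- spool_1: Bystander: spool of thread, 40 mm across and high, loose. Origin: centre of its underside.
- cutters: Bystander: cutters, 48 x 134 x 12 mm, loose, lying right of the gearbox. Origin: centre of its underside.
- pliers_flat: Bystander: flat pliers, 48 x 157 x 12 mm, loose, lying left of the gearbox. Origin: centre of its underside.
- wax_lump: Bystander: lump of wax 28 x 34 x 16 mm, loose, lying in front of the gearbox. Origin: centre of its underside.

How it is judged:
By the outcome, as a careful person would: the job done as asked, in the order asked, and still so for the second after the job is handed in, with the robot touching nothing.
It also fails if it takes over 72 s, if anything falls off the work surface, if the arm or the gripper's body presses on something with over 40 N, if the wrist force passes 120 N, or if a joint passes its speed limit or range.

## Working session

There is one attempt and no reset: what is moved stays moved. The work goes in short steps, Python scripts to look and compute and a tool call to move; the robot and the scene stay as the last step left them, time stands still between calls to the robot, and variables do not carry over. Pictures are saved under pics/ and viewed, at most 10 in all, crops included, and the job is handed in when it is done.

Besides the shell and the picture viewer there is one more tool, called after "Request:" in YAML: its name, and indented under it one key for each argument. step_arm: Moves the arm, as the interface text tells. Its arguments: {"type":"object","properties":{"commands":{"type":"array","items":{"type":"object","properties":{"fingers":{"type":"number"},"dx":{"type":"number"},"dy":{"type":"number"},"dz":{"type":"number"},"roll":{"type":"number"}}}},"squeeze":{"type":"number"}},"required":["commands"]}

```bash
mkdir -p pics
cat > h.py <<'E'
import numpy as np, cv2
from workcell import *
def cloud(n,depth):
    c=calibration(n);K=np.array(c["intrinsics"]);T=np.linalg.inv(np.array(c["world_to_cam"]))
    v,u=np.mgrid[:384,:512]
    P=np.stack([(u-K[0,2])/K[0,0]*depth,-(v-K[1,2])/K[1,1]*depth,-depth,np.ones_like(depth)],-1)
    W=(P@T.T)[...,:3]; W[depth<=0]=np.nan
    return W
E
python3 - <<'E'
from h import *
ims=[]
for n in("top","side"):
    p,d=read_camera(n);cv2.imwrite(f"pics/{n}0.png",p);np.save(n+"0.npy",cloud(n,d))
    c=calibration(n);print({k:(np.round(v,3).tolist() if not isinstance(v,str) else v) for k,v in c.items()})
s=read_state();print(s)
E
```

```text
{'intrinsics': [[421.912, 0.0, 245.717], [0.0, 421.912, 195.01], [0.0, 0.0, 1.0]], 'world_to_cam': [[-0.018, -1.0, -0.001, 0.08], [0.989, -0.018, 0.144, -0.6], [-0.144, 0.001, 0.99, -0.933], [0.0, 0.0, 0.0, 1.0]]}
{'intrinsics': [[399.101, 0.0, 259.72], [0.0, 399.101, 193.845], [0.0, 0.0, 1.0]], 'world_to_cam': [[-0.845, -0.534, 0.019, 0.521], [0.312, -0.464, 0.829, -0.262], [-0.434, 0.706, 0.559, -0.875], [0.0, 0.0, 0.0, 1.0]]}
{'time': 0.1, 'q': array([-1.24988383e+00,  2.64697163e-01,  1.60525065e+00,  2.20571637e-05,
        1.27372567e+00, -3.68806368e-02]), 'joint_vel': array([-2.55487691e-04, -3.13161572e-03, -1.36291505e-03,  1.20566208e-04,
        7.19521337e-04,  9.40861964e-05]), 'joint_torque': array([ 1.57272651e-03, -5.16707325e+01, -3.68589020e+01,  5.32429704e-05,
        6.33824980e-03, -1.46334810e-05]), 'tool_pos': array([ 0.23619479, -0.63160635,  0.23006637]), 'tcp_rot': array([-3.08942669e+00, -5.58650027e-01,  4.29560926e-04]), 'wrist_force': array([ 0.30269514,  0.2366248 , -0.01889744]), 'torque': array([0.00495151, 0.00507369, 0.05234309]), 'grip_force': 0.0, 'width': 0.9981116639153168}
```

View pics/top0.png

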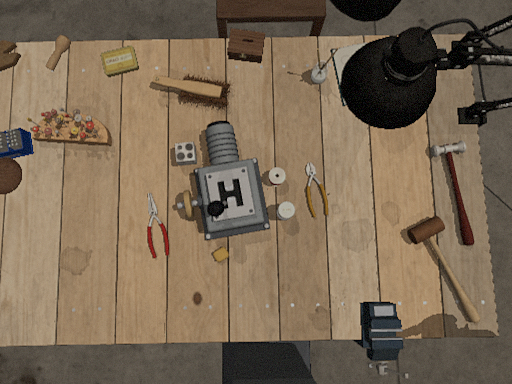

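View pics/side0.png

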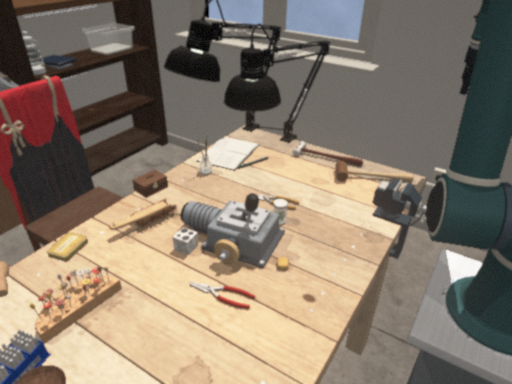

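The top view shows the drive at about (232,195), with its motor up at (221,140) and the black knob at (215,208) in the left back slot. The jar is at (286,210), the spool at (277,176), the dapping block at (185,152), the wax at (221,254), and the lamp shade at (395,80).

Run:
```python
from h import *
W=np.load("top0.npy");im=cv2.imread("pics/top0.png")
x,y,z=W[...,0],W[...,1],W[...,2]
r=np.zeros(z.shape,bool);r[100:270,160:310]=1
print("bench z",np.nanmedian(z[270:300,200:300]))
for nm,lo,hi in(("plate",.078,.09),("boxtop",.06,.09),("foot",.004,.09)):
    m=r&(z>lo)&(z<hi)&(np.mgrid[:384,:512][0]>158)
    n,l,s,c=cv2.connectedComponentsWithStats(m.astype(np.uint8))
    k=1+np.argmax(s[1:,4]);q=np.stack([x[l==k],y[l==k]],1).astype(np.float32)
    print(nm,len(q),cv2.minAreaRect(q),q.mean(0))
m=r&(z>.11);print("knob",m.sum(),np.nanmean(W[m],0),np.nanmax(z[m]),np.nanmin(W[m],0),np.nanmax(W[m],0))
# dark knob pixel mask in top, ray
for f,b in(("top",(195,225,190,240)),("side",(190,225,235,270))):
    g=cv2.imread(f"pics/{f}0.png").max(2)[b[0]:b[1],b[2]:b[3]]
    V,U=np.nonzero(g<45);print(f,len(U),U.mean()+b[2],V.mean()+b[0]) 
    for row in g[::2,::2]:print(' '.join('%3d'%a for a in row))
m=(z>.09)&r; 
big=(z>.1); n,l,s,c=cv2.connectedComponentsWithStats(big.astype(np.uint8))
for k in range(1,n):
    if s[k,4]>20:print(s[k],np.nanmin(W[l==k],0),np.nanmax(W[l==k],0))
S=np.load("side0.npy");mm=np.zeros(z.shape,bool);mm[185:225,235:270]=1;mm&=(S[...,2]>.11)
print("side knob",mm.sum(),np.nanmean(S[mm],0),np.nanmin(S[mm],0),np.nanmax(S[mm],0))
```

```text
bench z -0.0009914435761069207
plate 1406 ((0.5992809534072876, 0.10474897176027298), (0.10905686020851135, 0.09189579635858536), 9.260074615478516) [0.6015931  0.10136804]
boxtop 3602 ((0.6065602898597717, 0.10574212670326233), (0.16610059142112732, 0.1299695521593094), 9.152636528015137) [0.60051244 0.10248274]
foot 4912 ((0.5973778367042542, 0.1282438337802887), (0.18085962533950806, 0.20325995981693268), 9.186836242675781) [0.5927345 0.1077143]
knob 224 [0.55644962 0.1308915  0.17132455] 0.1811937886291236 [0.54165393 0.11589051 0.14266757] [0.57328156 0.14750584 0.18119379]
top 379 216.58839050131925 206.3641160949868
 73 133  87  72  49  39  82 113 115  55 155 157 153 159 165  34  41  28  24  24  21  16  19  25  35
 79  86  86  86  69  70  79 117 120  59 155 153 154 156 160  53  35  27  22 129 144 158 152  26  35
 84  70  88  78  71  75  60 111 114  70 141 158 166 152 163  91  24  32   0 170 170 167 174  47  22
 88 105 142 146  70  82  43 106 113  74  93  85  16   0   0  35  34  95  41 159 164 155 161  80  27
 97 120 156 138  70  73  41  99 123  84   0  10  15   9   8   2  34 1
[... 2633 characters left out ...]
 0.46928105]
[494  98  18   8 103] [ 0.78525107 -0.52860214  0.10012986] [ 0.79703657 -0.48749152  0.12373626]
[207 201  17  16 225] [0.54165393 0.11589051 0.10076482] [0.57625447 0.14750584 0.18119379]
[370 316  33  16 437] [ 0.30288439 -0.24731385  0.10019944] [ 0.33242118 -0.18203194  0.11505626]
[370 337  33  17 457] [ 0.25829782 -0.24795622  0.10002341] [ 0.28989328 -0.18202965  0.11371147]
[395 372  13   7  41] [ 0.21349822 -0.24748054  0.10033843] [ 0.22236714 -0.23016776  0.12700648]
side knob 232 [0.55550472 0.14010103 0.16021231] [0.54207093 0.12328491 0.11109902] [0.57514515 0.1516238  0.18027245]<stdin>:15: RuntimeWarning: Mean of empty slice.
  ret = ret.dtype.type(ret / rcount)
```

Run:
```python
from h import *
a=cv2.imread("pics/top0.png")[150:250,165:305];b=cv2.imread("pics/side0.png")[185:285,180:300]
cv2.imwrite("pics/crop.png",np.hstack([cv2.resize(a,(448,320),interpolation=2),cv2.resize(b,(350,320),interpolation=2)]))
```

```text
(no output)
```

View pics/crop.png

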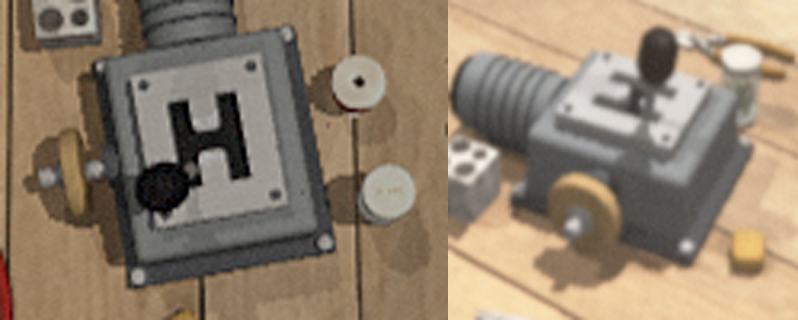

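Plate: centre (0.599, 0.105), yaw 0.161 rad. Knob at about (-38, +33) mm in the gearbox frame. I'm moving to a staging point on the near side, clear of the lamp, with the fingers shut.

Request:
step_arm:
  commands:
    - {"fingers": 1, "dx": 0.031, "dy": -0.039, "dz": 0, "roll": 0}
    - {"fingers": 1, "dx": 0.062, "dy": -0.078, "dz": 0, "roll": 0}
    - {"fingers": 1, "dx": 0.093, "dy": -0.117, "dz": 0, "roll": 0}
    - {"fingers": 1, "dx": 0.124, "dy": -0.156, "dz": 0, "roll": 0}
    - {"fingers": 1, "dx": 0.155, "dy": -0.195, "dz": 0, "roll": 0}
    - {"fingers": 1, "dx": 0.186, "dy": -0.234, "dz": 0, "roll": 0}
    - {"fingers": 1, "dx": 0.217, "dy": -0.273, "dz": 0, "roll": 0}
    - {"fingers": 1, "dx": 0.248, "dy": -0.312, "dz": 0, "roll": 0}
  squeeze: 20

```text
time: 1.1
tool_pos: [0.3594, -0.2514, 0.2309]
tcp_rot: [-3.091, -0.558, 0.0]
wrist_force: [0.6, -1.0, -0.1]
width: -0.003
grip_force: 0.0
```

Request:
step_arm:
  commands:
    - {"fingers": 1, "dx": 0.031, "dy": -0.038, "dz": 0, "roll": 2}
    - {"fingers": 1, "dx": 0.062, "dy": -0.076, "dz": 0, "roll": 4}
    - {"fingers": 1, "dx": 0.093, "dy": -0.114, "dz": 0, "roll": 6}
    - {"fingers": 1, "dx": 0.124, "dy": -0.152, "dz": 0, "roll": 8}
    - {"fingers": 1, "dx": 0.155, "dy": -0.19, "dz": 0, "roll": 10}
    - {"fingers": 1, "dx": 0.186, "dy": -0.228, "dz": 0, "roll": 11.3}
    - {"fingers": 1, "dx": 0.217, "dy": -0.266, "dz": 0, "roll": 11.3}
    - {"fingers": 1, "dx": 0.248, "dy": -0.305, "dz": 0, "roll": 11.3}

```text
time: 2.1
tool_pos: [0.4849, 0.1209, 0.2309]
tcp_rot: [3.131, 0.252, -0.001]
wrist_force: [-0.5, 1.1, 0.7]
width: 0.003
grip_force: 0.0
```

```bash
cat >> h.py <<'E'
from scipy.spatial.transform import Rotation as R
G=np.array([.5993,.1047]);YAW=.161;F=np.array([np.cos(YAW),np.sin(YAW)]);L=np.array([-F[1],F[0]])
def tool():
    s=read_state();t=s["tool_pos"];d=t[:2]-G
    M=R.from_rotvec(s["tcp_rot"]).as_matrix()
    print("t",s["time"],"TCP gear mm",np.round([d@F*1e3,d@L*1e3,t[2]*1e3],1),"toolx yaw",np.arctan2(M[1,0],M[0,0]),"tilt",M[:2,2],"F gear",s["wrist_force"][:2]@F,s["wrist_force"][:2]@L,s["wrist_force"][2],"w",s["width"])
E
python3 -c "
from h import *
tool()
for n in('top','side'):
    p,d=read_camera(n);cv2.imwrite(f'pics/{n}1.png',p);np.save(n+'1.npy',cloud(n,d))
a=cv2.imread('pics/top1.png')[150:290,165:305];b=cv2.imread('pics/side1.png')[145:285,180:320]
cv2.imwrite('pics/crop1.png',np.hstack([cv2.resize(i,(400,400),interpolation=2) for i in(a,b)]))
"
```

```text
t 2.1 TCP gear mm [-110.3   34.4  230.9] toolx yaw 0.16084160048701 tilt [-0.00031192 -0.00030768] F gear -0.3060482033935382 1.127905796186061 0.7114784107233845 w 0.003120947926536501
```

View pics/crop1.png

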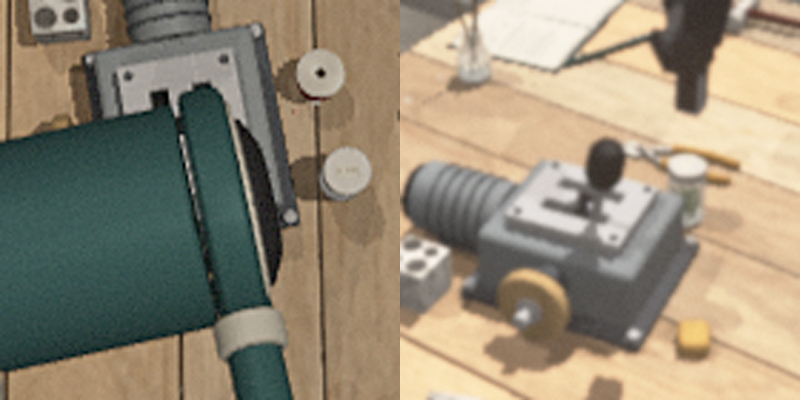

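The top view is now blocked by the wrist. The side crop shows the knob at about (605,165), with the fingertips clear above and behind it. Next I lower the hand and approach the near side.

Request:
step_arm:
  commands:
    - {"dz": 0.03}
    - {"dz": 0.06}
    - {"dz": 0.09}
    - {"dz": 0.09, "dx": 0.015}
    - {"dz": 0.09, "dx": 0.027}
    - {"dz": 0.09, "dx": 0.03}
    - {"dz": 0.09, "dx": 0.03}

```text
invalid input
```

Request:
step_arm:
  commands:
    - {"dx": 0.004}
    - {"dx": 0.008}
    - {"dx": 0.012}
    - {"dx": 0.016}
    - {"dx": 0.02}
    - {"dx": 0.024}
    - {"dx": 0.028}
    - {"dx": 0.028}

```text
invalid input
```

```bash
cat >> h.py <<'E'
def knob(i):
    tool()
    p,d=read_camera("side");cv2.imwrite(f"pics/side{i}.png",p);S=cloud("side",d)
    dd=S[...,:2]-G;g=np.stack([dd@F,dd@L,S[...,2]],-1)*1e3
    m=(abs(g[...,0])<100)&(abs(g[...,1])<70)&(g[...,2]>120)&(g[...,2]<182)
    np.save(f"g{i}.npy",g)
    cv2.imwrite(f"pics/c{i}.png",cv2.resize(p[145:285,180:320],(500,500),interpolation=2))
    st=(g[...,2]>98)&(g[...,2]<112)&(abs(g[...,0])<60)&(abs(g[...,1])<50)
    print("stick z98-112 median",st.sum(),np.median(g[st],0) if st.any() else None)
    for lo in range(120,190,10):
        q=g[m&(g[...,2]>=lo)&(g[...,2]<lo+10)]
        if len(q):print(lo,len(q),"x pct",np.percentile(q[:,0],[2,50,98]).round(),"y",np.percentile(q[:,1],[2,50,98]).round())
E
python3 -c "
from h import *
knob(2)"
```

```text
t 2.2 TCP gear mm [-109.3   36.5  230.9] toolx yaw 0.16495998985607035 tilt [-0.00016261  0.00169629] F gear -0.6268740998990016 -0.42336569355941106 0.7333921079885093 w 0.004067226676993273
stick z98-112 median 16 [-23.31429906  26.12941397 104.8609079 ]
120 8 x pct [-35. -30. -24.] y [30. 34. 37.]
130 11 x pct [-44. -34. -25.] y [31. 39. 44.]
140 29 x pct [-48. -37. -23.] y [33. 44. 48.]
150 40 x pct [-50. -39. -23.] y [33. 47. 50.]
160 48 x pct [-52. -42. -23.] y [30. 47. 52.]
170 86 x pct [-50. -38. -26.] y [28. 41. 51.]
```

View pics/c2.png

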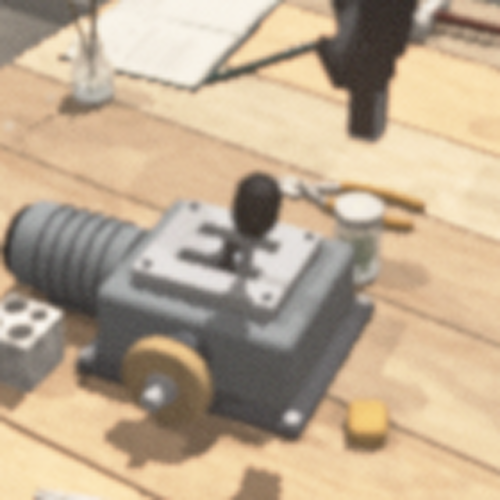

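Every row needs all its fields, and the calls were refused, so nothing moved. The picture still shows the knob at (256,205) and the fingers at (368,110). I'm resending.

Request:
step_arm:
  commands:
    - {"fingers": 1, "dx": 0, "dy": 0, "dz": 0.03, "roll": 0}
    - {"fingers": 1, "dx": 0, "dy": 0, "dz": 0.06, "roll": 0}
    - {"fingers": 1, "dx": 0, "dy": 0.002, "dz": 0.09, "roll": 0}
    - {"fingers": 1, "dx": 0.015, "dy": 0.002, "dz": 0.09, "roll": 0}
    - {"fingers": 1, "dx": 0.025, "dy": 0.002, "dz": 0.09, "roll": 0}
    - {"fingers": 1, "dx": 0.03, "dy": 0.002, "dz": 0.09, "roll": 0}
    - {"fingers": 1, "dx": 0.03, "dy": 0.002, "dz": 0.09, "roll": 0}

```text
time: 3.12
tool_pos: [0.5162, 0.1224, 0.1426]
tcp_rot: [-3.131, -0.252, -0.003]
wrist_force: [-0.8, 0.6, -0.2]
width: -0.004
grip_force: 0.0
```

Request:
step_arm:
  commands:
    - {"fingers": 1, "dx": 0.004, "dy": 0, "dz": 0, "roll": 0}
    - {"fingers": 1, "dx": 0.008, "dy": 0, "dz": 0, "roll": 0}
    - {"fingers": 1, "dx": 0.012, "dy": 0, "dz": 0, "roll": 0}
    - {"fingers": 1, "dx": 0.016, "dy": 0, "dz": 0, "roll": 0}
    - {"fingers": 1, "dx": 0.02, "dy": 0, "dz": 0, "roll": 0}
    - {"fingers": 1, "dx": 0.024, "dy": 0, "dz": 0, "roll": 0}
    - {"fingers": 1, "dx": 0.028, "dy": 0, "dz": 0, "roll": 0}
    - {"fingers": 1, "dx": 0.028, "dy": 0, "dz": 0, "roll": 0}

```text
time: 4.12
tool_pos: [0.5428, 0.1267, 0.1412]
tcp_rot: [-3.131, -0.252, -0.0]
wrist_force: [-1.8, 1.3, 1.2]
width: 0.002
grip_force: 0.7
```

```bash
python3 -c "
from h import *
knob(3)"
```

```text
t 4.125 TCP gear mm [-52.2  30.8 141.2] toolx yaw 0.16054095663627072 tilt [1.85144238e-04 3.21874710e-05] F gear -1.5512297468719385 1.5896160945847546 1.2318583654621311 w 0.0015831877378294302
stick z98-112 median 14 [-15.36000774  26.04424881 105.92210033]
120 7 x pct [-26. -21. -17.] y [29. 32. 38.]
130 9 x pct [-31. -24. -16.] y [35. 39. 45.]
140 45 x pct [-62. -33. -13.] y [32. 40. 48.]
150 70 x pct [-62. -39. -10.] y [28. 43. 51.]
160 88 x pct [-62. -38. -10.] y [33. 45. 52.]
170 76 x pct [-62. -30. -12.] y [27. 45. 51.]
180 6 x pct [-63. -21. -16.] y [28. 39. 43.]
```

View pics/c3.png

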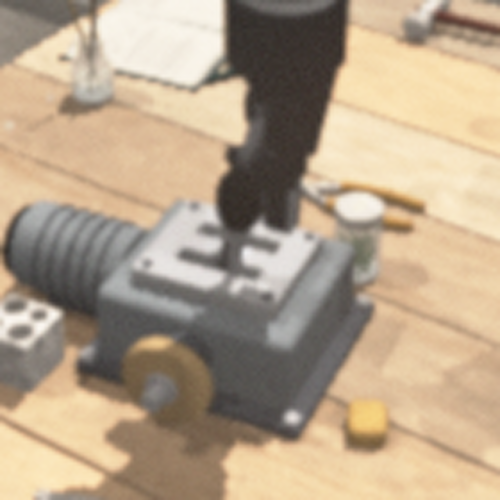

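The knob has started forward to f ≈ -0.14, at (237,200) in the crop, with the fingers behind it at (280,190). I'm pushing 24 mm more to reach the cross channel.

Request:
step_arm:
  commands:
    - {"fingers": 1, "dx": 0.004, "dy": 0, "dz": 0, "roll": 0}
    - {"fingers": 1, "dx": 0.008, "dy": 0, "dz": 0, "roll": 0}
    - {"fingers": 1, "dx": 0.012, "dy": 0, "dz": 0, "roll": 0}
    - {"fingers": 1, "dx": 0.016, "dy": 0, "dz": 0, "roll": 0}
    - {"fingers": 1, "dx": 0.02, "dy": 0, "dz": 0, "roll": 0}
    - {"fingers": 1, "dx": 0.022, "dy": 0, "dz": 0, "roll": 0}
    - {"fingers": 1, "dx": 0.024, "dy": 0, "dz": 0, "roll": 0}
    - {"fingers": 1, "dx": 0.024, "dy": 0, "dz": 0, "roll": 0}

```text
time: 5.18
tool_pos: [0.5663, 0.1305, 0.1412]
tcp_rot: [3.131, 0.252, 0.0]
wrist_force: [-0.3, -0.5, 1.2]
width: 0.002
grip_force: 0.6
```

```bash
python3 -c "
from h import *
knob(4)"
```

```text
t 5.175 TCP gear mm [-28.4  30.8 141.2] toolx yaw 0.1605583360237992 tilt [ 7.55028182e-05 -1.06099149e-05] F gear -0.3942717701326825 -0.4683608645543304 1.245111779937647 w 0.001846825358222599
stick z98-112 median 14 [ -2.79880836  25.29805451 105.15760293]
120 6 x pct [-5. -3.  2.] y [27. 29. 35.]
130 12 x pct [-10.  -4.   4.] y [29. 36. 41.]
140 43 x pct [-39. -11.   6.] y [26. 41. 48.]
150 67 x pct [-39. -20.   9.] y [26. 44. 51.]
160 78 x pct [-38. -18.   9.] y [27. 45. 51.]
170 77 x pct [-39. -11.  11.] y [27. 45. 52.]
180 9 x pct [-33.   2.  10.] y [40. 44. 51.]
```

Request:
step_arm:
  commands:
    - {"fingers": 1, "dx": 0.001, "dy": 0, "dz": 0, "roll": 0}
    - {"fingers": 1, "dx": 0.002, "dy": 0, "dz": 0, "roll": 0}
    - {"fingers": 1, "dx": 0.002, "dy": 0, "dz": 0, "roll": 0}
    - {"fingers": 1, "dx": -0.01, "dy": 0, "dz": 0, "roll": 0}
    - {"fingers": 1, "dx": -0.04, "dy": 0, "dz": 0, "roll": 0}
    - {"fingers": 1, "dx": -0.045, "dy": 0, "dz": 0, "roll": 0}
    - {"fingers": 1, "dx": -0.045, "dy": 0, "dz": 0, "roll": 0}

```text
time: 6.1
tool_pos: [0.5218, 0.1233, 0.1415]
tcp_rot: [-3.131, -0.252, -0.002]
wrist_force: [-0.0, 0.2, 0.4]
width: -0.004
grip_force: 0.0
```

```bash
python3 -c "
from h import *
knob(5)"
```

```text
t 6.1 TCP gear mm [-73.5  30.8 141.5] toolx yaw 0.16057263779095754 tilt [0.00124274 0.00018531] F gear -0.002539857741858935 0.1846712179870747 0.44295100310118674 w -0.003985338077331241
stick z98-112 median 15 [ -0.63098799  26.02258404 104.56651228]
120 7 x pct [-4. -3.  3.] y [26. 30. 32.]
130 12 x pct [-7. -3.  7.] y [28. 37. 42.]
140 43 x pct [-83. -11.   9.] y [32. 41. 48.]
150 76 x pct [-83. -16.  10.] y [25. 44. 51.]
160 88 x pct [-83. -15.  11.] y [27. 44. 52.]
170 94 x pct [-83.  -9.  14.] y [28. 45. 51.]
180 18 x pct [-84.  -3.  11.] y [28. 39. 45.]
```

View pics/c5.png

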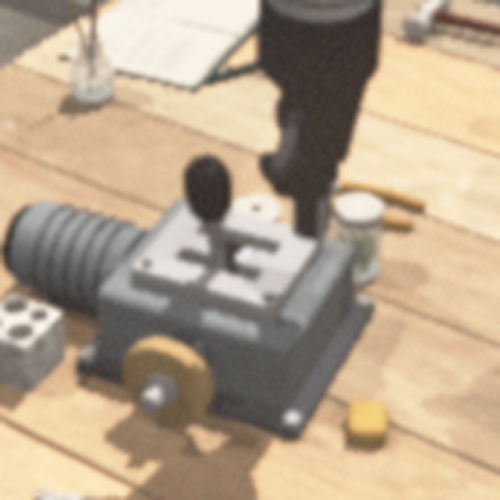

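The lever now stands in the cross channel (f ≈ 0), with the knob at (208,188) and the hand clear. I'm going round to its left side.

Request:
step_arm:
  commands:
    - {"fingers": 1, "dx": 0, "dy": -0.03, "dz": 0, "roll": 0}
    - {"fingers": 1, "dx": 0, "dy": -0.06, "dz": 0, "roll": 0}
    - {"fingers": 1, "dx": 0.01, "dy": -0.063, "dz": 0, "roll": 0}
    - {"fingers": 1, "dx": 0.035, "dy": -0.063, "dz": 0, "roll": 0}
    - {"fingers": 1, "dx": 0.06, "dy": -0.063, "dz": 0, "roll": 0}
    - {"fingers": 1, "dx": 0.073, "dy": -0.063, "dz": 0, "roll": 0}
    - {"fingers": 1, "dx": 0.073, "dy": -0.063, "dz": 0, "roll": 0}

```text
time: 7.02
tool_pos: [0.5847, 0.1968, 0.1411]
tcp_rot: [3.131, 0.251, -0.0]
wrist_force: [-0.7, -0.5, -0.3]
width: 0.001
grip_force: 0.0
```

Request:
step_arm:
  commands:
    - {"fingers": 1, "dx": 0, "dy": 0.005, "dz": 0, "roll": 0}
    - {"fingers": 1, "dx": 0, "dy": 0.01, "dz": 0, "roll": 0}
    - {"fingers": 1, "dx": 0, "dy": 0.015, "dz": 0, "roll": 0}
    - {"fingers": 1, "dx": 0, "dy": 0.02, "dz": 0, "roll": 0}
    - {"fingers": 1, "dx": 0, "dy": 0.025, "dz": 0, "roll": 0}
    - {"fingers": 1, "dx": 0, "dy": 0.03, "dz": 0, "roll": 0}
    - {"fingers": 1, "dx": 0, "dy": 0.035, "dz": 0, "roll": 0}
    - {"fingers": 1, "dx": 0, "dy": 0.035, "dz": 0, "roll": 0}

```text
time: 8.02
tool_pos: [0.5896, 0.1625, 0.1416]
tcp_rot: [-3.131, -0.251, -0.001]
wrist_force: [-0.9, 1.2, 2.2]
width: -0.002
grip_force: 0.8
```

```bash
python3 -c "
from h import *
knob(6)"
```

```text
t 8.025 TCP gear mm [ -0.3  58.6 141.6] toolx yaw 0.1601754136371425 tilt [0.00056089 0.00029327] F gear -0.6716498372945037 1.3358784418070875 2.2014124563232524 w -0.0015341213198047572
stick z98-112 median 17 [  0.48601886  21.08250478 106.89790723]
120 9 x pct [-4. -2.  1.] y [18. 24. 27.]
130 8 x pct [-8. -4. -0.] y [25. 29. 32.]
140 29 x pct [-13.  -9.  10.] y [26. 39. 67.]
150 43 x pct [-15. -10.   2.] y [26. 41. 69.]
160 39 x pct [-16. -10.  -6.] y [28. 41. 67.]
170 44 x pct [-14. -10.  -6.] y [23. 39. 68.]
180 6 x pct [-12. -10.  -6.] y [23. 31. 65.]
```

View pics/c6.png

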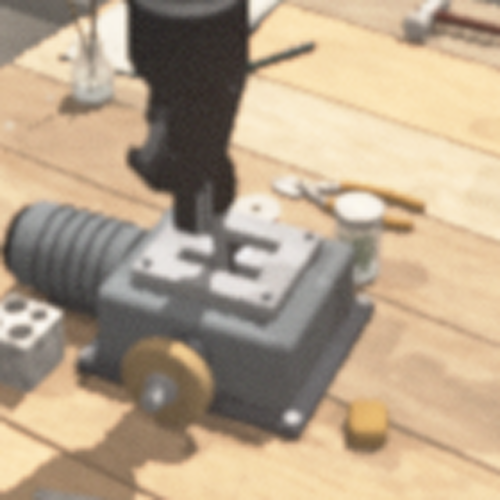

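The fingers are at the left of the knob and it is moving right (a ≈ -0.17). I'm continuing across.

Request:
step_arm:
  commands:
    - {"fingers": 1, "dx": 0, "dy": 0.005, "dz": 0, "roll": 0}
    - {"fingers": 1, "dx": 0, "dy": 0.01, "dz": 0, "roll": 0}
    - {"fingers": 1, "dx": 0, "dy": 0.015, "dz": 0, "roll": 0}
    - {"fingers": 1, "dx": 0, "dy": 0.02, "dz": 0, "roll": 0}
    - {"fingers": 1, "dx": 0, "dy": 0.025, "dz": 0, "roll": 0}
    - {"fingers": 1, "dx": 0, "dy": 0.03, "dz": 0, "roll": 0}
    - {"fingers": 1, "dx": 0, "dy": 0.034, "dz": 0, "roll": 0}
    - {"fingers": 1, "dx": 0, "dy": 0.034, "dz": 0, "roll": 0}

```text
time: 9.07
tool_pos: [0.5964, 0.1288, 0.1437]
tcp_rot: [3.131, 0.252, 0.006]
wrist_force: [-0.7, 1.2, 9.4]
width: 0.003
grip_force: 4.3
```

Request:
step_arm:
  commands:
    - {"fingers": 1, "dx": 0, "dy": 0.003, "dz": 0, "roll": 0}
    - {"fingers": 1, "dx": 0, "dy": 0.006, "dz": 0, "roll": 0}
    - {"fingers": 1, "dx": 0, "dy": 0.009, "dz": 0, "roll": 0}
    - {"fingers": 1, "dx": 0, "dy": 0.012, "dz": 0, "roll": 0}
    - {"fingers": 1, "dx": 0, "dy": 0.015, "dz": 0, "roll": 0}
    - {"fingers": 1, "dx": 0, "dy": 0.018, "dz": 0, "roll": 0}
    - {"fingers": 1, "dx": 0, "dy": 0.02, "dz": 0, "roll": 0}
    - {"fingers": 1, "dx": 0, "dy": 0.02, "dz": 0, "roll": 0}

```text
time: 10.07
tool_pos: [0.5975, 0.109, 0.1406]
tcp_rot: [3.131, 0.252, -0.002]
wrist_force: [1.2, 0.7, 0.0]
width: -0.002
grip_force: 0.5
```

```bash
python3 -c "
from h import *
knob(7)"
```

```text
t 10.075 TCP gear mm [ -1.    4.6 140.6] toolx yaw 0.1603905323778472 tilt [-0.00108449 -0.0002787 ] F gear 1.3162779887173874 0.44948268009880116 0.029183475085123145 w -0.00198484072478026
stick z98-112 median 20 [ -0.22708942 -13.03288277 106.25447036]
120 10 x pct [-4. -2.  1.] y [-21. -15. -12.]
130 5 x pct [-8. -6. -5.] y [-25. -19. -16.]
140 32 x pct [-14.  -8.  11.] y [-22.  10.  17.]
150 53 x pct [-14.  -8.  11.] y [-25.  11.  20.]
160 62 x pct [-15.  -8.  11.] y [-26.  12.  20.]
170 50 x pct [-14. -10.   4.] y [-31.  -0.  20.]
180 5 x pct [-11. -10.  -9.] y [-32. -27.  -5.]
```

Request:
step_arm:
  commands:
    - {"fingers": 1, "dx": 0, "dy": 0.002, "dz": 0, "roll": 0}
    - {"fingers": 1, "dx": 0, "dy": 0.004, "dz": 0, "roll": 0}
    - {"fingers": 1, "dx": 0, "dy": 0.006, "dz": 0, "roll": 0}
    - {"fingers": 1, "dx": 0, "dy": 0.007, "dz": 0, "roll": 0}
    - {"fingers": 1, "dx": 0, "dy": 0.007, "dz": 0, "roll": 0}

```text
time: 10.75
tool_pos: [0.5989, 0.1023, 0.1412]
tcp_rot: [3.131, 0.252, -0.001]
wrist_force: [0.5, 1.0, -0.3]
width: 0.002
grip_force: 0.5
```

```bash
python3 -c "
from h import *
knob(8)"
```

```text
t 10.75 TCP gear mm [ -0.8  -2.3 141.2] toolx yaw 0.16043054426794626 tilt [-0.00047881 -0.00011394] F gear 0.6982683376490723 0.902449400583951 -0.276082209840913 w 0.0017723136619078234
stick z98-112 median 17 [ -1.3366298  -17.94140453 106.00102546]
120 11 x pct [-4. -2.  4.] y [-25. -21. -19.]
130 6 x pct [-8. -7. -5.] y [-29. -24. -17.]
140 28 x pct [-13.  -8.   7.] y [-30.   0.   9.]
150 53 x pct [-15.  -8.   6.] y [-33.  -0.  13.]
160 58 x pct [-14.  -8.  10.] y [-34.  -0.  13.]
170 55 x pct [-14.  -9.   6.] y [-40.  -6.  13.]
180 5 x pct [-12. -10.  -7.] y [-32.   3.   8.]
```

View pics/c8.png

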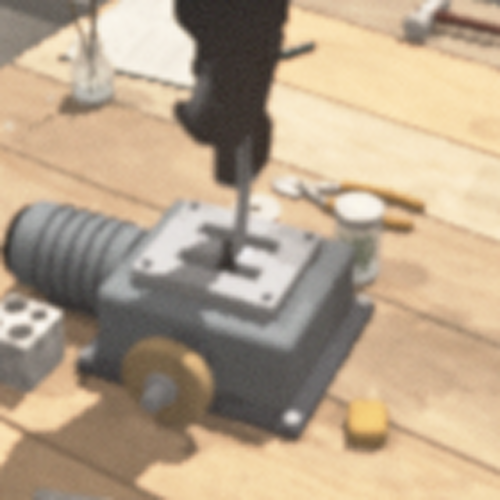

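The stick now stands at the right end of the cross channel (about (240,200) in the crop, a ≈ 0.20). I'm nudging 1 mm more, then backing off left and going round behind it.

Request:
step_arm:
  commands:
    - {"fingers": 1, "dx": 0, "dy": 0.001, "dz": 0, "roll": 0}
    - {"fingers": 1, "dx": 0, "dy": 0.001, "dz": 0, "roll": 0}
    - {"fingers": 1, "dx": 0, "dy": -0.015, "dz": 0, "roll": 0}
    - {"fingers": 1, "dx": 0, "dy": -0.03, "dz": 0, "roll": 0}
    - {"fingers": 1, "dx": -0.01, "dy": -0.03, "dz": 0, "roll": 0}
    - {"fingers": 1, "dx": -0.04, "dy": -0.03, "dz": 0, "roll": 0}
    - {"fingers": 1, "dx": -0.07, "dy": -0.03, "dz": 0, "roll": 0}
    - {"fingers": 1, "dx": -0.07, "dy": -0.03, "dz": 0, "roll": 0}

```text
time: 11.8
tool_pos: [0.5225, 0.1205, 0.1408]
tcp_rot: [3.131, 0.253, -0.003]
wrist_force: [-1.0, -0.7, 0.3]
width: 0.0
grip_force: 0.0
```

Request:
step_arm:
  commands:
    - {"fingers": 1, "dx": 0, "dy": 0.02, "dz": 0, "roll": 0}
    - {"fingers": 1, "dx": 0, "dy": 0.045, "dz": 0, "roll": 0}
    - {"fingers": 1, "dx": 0, "dy": 0.06, "dz": 0, "roll": 0}
    - {"fingers": 1, "dx": 0, "dy": 0.06, "dz": 0, "roll": 0}
    - {"fingers": 1, "dx": 0.02, "dy": 0.06, "dz": 0, "roll": 0}
    - {"fingers": 1, "dx": 0.03, "dy": 0.06, "dz": 0, "roll": 0}
    - {"fingers": 1, "dx": 0.03, "dy": 0.06, "dz": 0, "roll": 0}

```text
time: 12.68
tool_pos: [0.5649, 0.0669, 0.1412]
tcp_rot: [-3.131, -0.253, 0.0]
wrist_force: [0.5, 0.3, -0.3]
width: 0.003
grip_force: 0.0
```

```bash
python3 -c "
from h import *
knob(9)"
```

```text
t 12.675 TCP gear mm [-40.  -31.8 141.2] toolx yaw 0.16102158580997109 tilt [-0.00011281  0.0001799 ] F gear 0.49574700419861795 0.231568556805084 -0.34541739430500334 w 0.003053112169976939
stick z98-112 median 18 [ -1.00041713 -18.21171465 105.05918994]
120 15 x pct [-4. -0.  6.] y [-27. -22. -20.]
130 17 x pct [-8. -2.  9.] y [-30. -21. -18.]
140 44 x pct [-50. -10.  10.] y [-34. -23. -16.]
150 77 x pct [-50. -13.  14.] y [-33. -21. -15.]
160 80 x pct [-50. -13.  15.] y [-33. -21. -16.]
170 76 x pct [-50.  -7.  12.] y [-38. -23. -16.]
180 8 x pct [-45.   1.  10.] y [-39. -29. -23.]
```

Request:
step_arm:
  commands:
    - {"fingers": 1, "dx": 0.005, "dy": 0.001, "dz": 0, "roll": 0}
    - {"fingers": 1, "dx": 0.01, "dy": 0.001, "dz": 0, "roll": 0}
    - {"fingers": 1, "dx": 0.015, "dy": 0.001, "dz": 0, "roll": 0}
    - {"fingers": 1, "dx": 0.02, "dy": 0.001, "dz": 0, "roll": 0}
    - {"fingers": 1, "dx": 0.025, "dy": 0.001, "dz": 0, "roll": 0}
    - {"fingers": 1, "dx": 0.03, "dy": 0.001, "dz": 0, "roll": 0}
    - {"fingers": 1, "dx": 0.034, "dy": 0.001, "dz": 0, "roll": 0}
    - {"fingers": 1, "dx": 0.034, "dy": 0.001, "dz": 0, "roll": 0}

```text
time: 13.72
tool_pos: [0.5985, 0.071, 0.1412]
tcp_rot: [-3.131, -0.252, -0.001]
wrist_force: [-0.2, 1.3, 1.1]
width: -0.002
grip_force: 0.3
```

Request:
step_arm:
  commands:
    - {"fingers": 1, "dx": 0.003, "dy": 0, "dz": 0, "roll": 0}
    - {"fingers": 1, "dx": 0.006, "dy": 0, "dz": 0, "roll": 0}
    - {"fingers": 1, "dx": 0.009, "dy": 0, "dz": 0, "roll": 0}
    - {"fingers": 1, "dx": 0.012, "dy": 0, "dz": 0, "roll": 0}
    - {"fingers": 1, "dx": 0.015, "dy": 0, "dz": 0, "roll": 0}
    - {"fingers": 1, "dx": 0.017, "dy": 0, "dz": 0, "roll": 0}
    - {"fingers": 1, "dx": 0.017, "dy": 0, "dz": 0, "roll": 0}

```text
time: 14.6
tool_pos: [0.6152, 0.0736, 0.1414]
tcp_rot: [-3.131, -0.252, -0.001]
wrist_force: [-1.3, 0.5, 0.1]
width: 0.0
grip_force: 0.4
```

```bash
python3 -c "
from h import *
knob(10)"
```

```text
t 14.6 TCP gear mm [ 10.7 -33.2 141.4] toolx yaw 0.16053536065344448 tilt [3.94386297e-04 4.63432468e-05] F gear -1.2255249894630493 0.6700239476549367 0.08426293289104919 w 0.00027842932648185263
stick z98-112 median 21 [ 26.95040466 -18.05424889 106.02403028]
120 14 x pct [28. 31. 36.] y [-27. -22. -18.]
130 23 x pct [25. 32. 41.] y [-30. -20. -16.]
140 52 x pct [ 1. 28. 48.] y [-31. -21. -14.]
150 77 x pct [ 0. 27. 49.] y [-37. -20. -15.]
160 88 x pct [ 1. 29. 57.] y [-37. -22. -18.]
170 63 x pct [ 0. 32. 55.] y [-38. -25. -18.]
180 1 x pct [5. 5. 5.] y [-22. -22. -22.]
```

Request:
step_arm:
  commands:
    - {"fingers": 1, "dx": 0.002, "dy": 0, "dz": 0, "roll": 0}
    - {"fingers": 1, "dx": 0.004, "dy": 0, "dz": 0, "roll": 0}
    - {"fingers": 1, "dx": 0.005, "dy": 0, "dz": 0, "roll": 0}
    - {"fingers": 1, "dx": 0.005, "dy": 0, "dz": 0, "roll": 0}

```text
time: 15.15
tool_pos: [0.62, 0.0744, 0.1413]
tcp_rot: [-3.131, -0.252, -0.0]
wrist_force: [-0.3, -0.1, -0.3]
width: 0.002
grip_force: 0.4
```

Request:
step_arm:
  commands:
    - {"fingers": 1, "dx": 0.001, "dy": 0, "dz": 0, "roll": 0}
    - {"fingers": 1, "dx": 0.001, "dy": 0, "dz": 0, "roll": 0}

```text
time: 15.4
tool_pos: [0.6209, 0.0745, 0.1413]
tcp_rot: [-3.131, -0.252, -0.0]
wrist_force: [-0.8, -0.1, -0.5]
width: -0.001
grip_force: 0.5
```

Request:
step_arm:
  commands:
    - {"fingers": 1, "dx": 0.001, "dy": 0, "dz": 0, "roll": 0}
    - {"fingers": 1, "dx": 0.001, "dy": 0, "dz": 0, "roll": 0}

```text
time: 15.65
tool_pos: [0.6219, 0.0747, 0.1413]
tcp_rot: [-3.131, -0.252, -0.0]
wrist_force: [-2.3, 0.8, -0.1]
width: -0.0
grip_force: 0.5
```

```bash
python3 -c "
from h import *
knob(11)"
```

```text
t 15.65 TCP gear mm [ 17.5 -33.2 141.3] toolx yaw 0.1605024689137646 tilt [3.54756060e-05 5.20857154e-05] F gear -2.1972305117492654 1.1233737684716434 -0.1442924428832484 w -9.80018425944945e-05
stick z98-112 median 22 [ 31.24298349 -17.93827048 105.51338256]
120 14 x pct [33. 37. 42.] y [-27. -23. -17.]
130 23 x pct [31. 38. 48.] y [-26. -19. -15.]
140 57 x pct [ 8. 36. 58.] y [-34. -20. -13.]
150 73 x pct [ 7. 34. 60.] y [-34. -20. -15.]
160 85 x pct [ 8. 37. 62.] y [-34. -21. -17.]
170 58 x pct [ 7. 26. 61.] y [-36. -25. -17.]
180 1 x pct [7. 7. 7.] y [-39. -39. -39.]
```

Request:
step_arm:
  commands:
    - {"fingers": 1, "dx": 0.001, "dy": 0, "dz": 0, "roll": 0}
    - {"fingers": 1, "dx": 0.001, "dy": 0, "dz": 0, "roll": 0}

```text
time: 15.95
tool_pos: [0.6228, 0.0748, 0.1412]
tcp_rot: [-3.131, -0.252, 0.0]
wrist_force: [-2.2, 0.5, -0.4]
width: -0.0
grip_force: 0.6
```

Request:
step_arm:
  commands:
    - {"fingers": 1, "dx": 0.001, "dy": 0, "dz": 0, "roll": 0}
    - {"fingers": 1, "dx": 0.001, "dy": 0, "dz": 0, "roll": 0}

```text
time: 16.2
tool_pos: [0.6234, 0.075, 0.1411]
tcp_rot: [3.131, 0.252, -0.002]
wrist_force: [-3.1, -1.4, -0.2]
width: 0.002
grip_force: 1.3
```

Request:
step_arm:
  commands:
    - {"fingers": 1, "dx": 0.001, "dy": 0, "dz": 0, "roll": 0}
    - {"fingers": 1, "dx": 0.001, "dy": 0, "dz": 0, "roll": 0}

```text
time: 16.45
tool_pos: [0.624, 0.0751, 0.141]
tcp_rot: [3.131, 0.252, -0.003]
wrist_force: [-5.0, -0.5, 0.3]
width: -0.003
grip_force: 2.5
```

The force is now rising (5 N), so the lever is against its stop. I'm backing off and checking.

Request:
step_arm:
  commands:
    - {"fingers": 1, "dx": -0.02, "dy": 0, "dz": 0, "roll": 0}
    - {"fingers": 1, "dx": -0.06, "dy": 0, "dz": 0, "roll": 0}
    - {"fingers": 1, "dx": -0.1, "dy": 0, "dz": -0.02, "roll": 0}
    - {"fingers": 1, "dx": -0.12, "dy": 0, "dz": -0.06, "roll": 0}
    - {"fingers": 1, "dx": -0.12, "dy": 0, "dz": -0.09, "roll": 0}
    - {"fingers": 1, "dx": -0.12, "dy": 0, "dz": -0.09, "roll": 0}

```text
time: 17.2
tool_pos: [0.5097, 0.0562, 0.2356]
tcp_rot: [3.131, 0.252, 0.017]
wrist_force: [-0.2, -0.5, 0.5]
width: -0.0
grip_force: 0.0
```

```bash
python3 -c "
from h import *
knob(12)"
```

```text
t 17.2 TCP gear mm [-96.2 -33.5 235.6] toolx yaw 0.1604590420715744 tilt [0.01057957 0.00081366] F gear -0.29327880822626273 -0.44113696867277863 0.4797571238269813 w -0.00012367193938534772
stick z98-112 median 22 [ 32.80234107 -18.76704402 104.5573032 ]
120 15 x pct [34. 39. 48.] y [-24. -21. -16.]
130 23 x pct [33. 38. 55.] y [-30. -20. -16.]
140 47 x pct [31. 39. 56.] y [-34. -18. -13.]
150 52 x pct [34. 42. 63.] y [-37. -20. -15.]
160 58 x pct [37. 45. 64.] y [-40. -22. -17.]
170 44 x pct [40. 50. 62.] y [-40. -29. -20.]
```

View pics/c12.png

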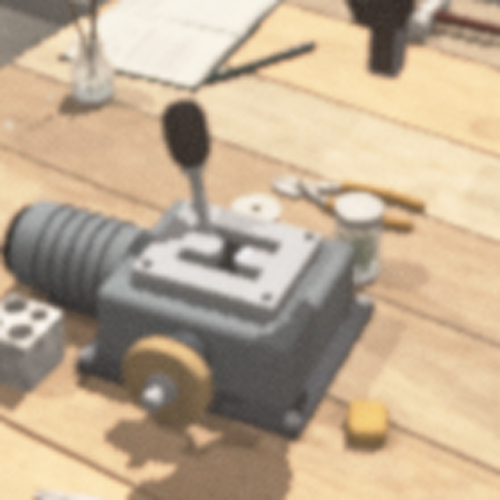

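The lever leans forward in the right-hand slot, with the knob at (186,133) and the stick at (205,215), at the slot's far end. The measured tilt is f ≈ 0.3, the hand is clear at the top right, and the bystanders have not moved.

```bash
python3 -c "
from workcell import *
print(finish_job())"
```

```text
the job is handed in; nothing more can be done
None
```

The lever went from second through the cross channel into third, pushed with the fingertips only, until it met its stop. The hand is clear, the last picture showed the things around the drive where they were, and the job is handed in.

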